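# Scrub the jar with the bottle brush

### The arm

A 6-joint arm with a two-finger parallel gripper is mounted at the origin on the work surface. World frame = base frame: x ahead of the robot, y to its left, z up, the work surface at z = 0. Lengths are in mm, angles in degrees, forces in N, time in s.
With the tool pointing down it reaches from about 400 to 825 mm from the base axis. Payload 7 kg.
Tool frame: the origin (TCP) lies on the centre line of the jaws, within the pads' length; the fingertips stand 14 mm ahead of it and the grasp point (between the pads) lies 5 mm behind it; z points along the fingers, y is the line along which they close (so a half turn about z gives the same grasp; the last joint's range is limited). The gripper opens to 85 mm and grips with 20 to 120 N. Pads are 22 mm wide; open, the fingers measure 114 mm over their backs; the gripper's body (76 mm by 85 mm) begins 54 mm behind the grasp point. The pads swing forward as they close: fully open they stand 13 mm farther back than shut.
Start: joints at [89.731, 20.546, 0.682, 0, -70.136, -16.507], TCP at [194.837, 646.246, 245.302] pointing down, gripper open.
Joint ranges: [-176.03, 176.03], [-82.01, 121.73], [-58.28, 71.71], [-173.87, 95.51], [-174.79, -0.11], [-173.66, 173.66]. Speed limits (degrees/s): [136.94, 136.94, 172.46, 180, 180, 180].

### API

Orientations are given as a 3x3 rotation matrix whose columns are the frame's x, y, z axes.
In Python, from workcell import manip gives the robot as it stands. The module is installed in compiled form; this text tells all that it offers.
- The arm moves only by the tool apply_moves, never from a script. Its argument "commands" is a list of rows, each a list of 5 numbers: the closure, from 0 (fully open) to 1 (shut), then the shift along the tool's x, y, z each as a share of 0.02 m, from -1 to 1, then the turn about the tool's z as a share of 0.1 rad, from -1 to 1. A call has 1 to 12 rows; each row shifts and turns the commanded pose from where the row before left it, along the tool's axes as they then stand; what a row does not reach is not made up. A row lasts 1/12 s, in which the tool goes at most 41.7 mm and 7.16 degrees, less where a joint would pass 70% of its speed; a pose out of reach is approached as far as the arm can. A call with a number of a shift or a turn outside -1 to 1 is refused whole. A call with a gripper value outside its range is refused whole. The fingers move at their own pace and stop on an object; the grip force is fixed at half the most. Time passes only in rows, so rows that do not move let the fingers close. It gives the time, the measured TCP pose, the force, the opening and the grip force at its end, in the units of the state.
- manip.sense(): the state, without advancing time (a new reading comes with each control period).
- manip.get_image(name): name is "scene" or "top" or "wrist"; returns a dict with "pixels" (480x640x3 uint8, red, green, blue), "K" (3x3 intrinsics, pixels), "distortion" ([k1, k2, p1, p2, k3] as OpenCV has them; the pictures are not rectified), "world_from_camera" (4x4, takes a point from camera to world coordinates); the wrist camera has in their place "T_tool_cam" (4x4, takes a point from camera to tool coordinates, whose origin is the TCP and whose axes are the flange's). Camera axes: x right, y up, looking along -z (the intrinsics and any distortion apply to the point x, -y, -z); pixel columns grow to the right and rows downward; lengths in mm; the calibration is good to about 2 mm. A picture is of the moment at which its call begins: read the wrist's pose just before it. There is no depth.
- manip.finish_job(): hands the job in; it is judged then, once.
Trained networks look in the newest picture that a camera, given by its name, has taken for a name from the list of things; names that differ only in an ending like _2 or _b are one class to them, and where a whole thing is asked for, a point or a joint stands for the part that bears it (a point fixed in the world has none). Each returns a list of dicts, best first, with "conf" (0 to 1); they miss things now and then, are a little off and sometimes report something else, mostly with a low value. They report only what shows in the picture. A call takes as long as a camera call. They do not tell look-alikes from the thing itself.
- manip.outline_of(camera, label): "pixels" (480x640 bool, what is visible of it) and "uv" ([column, row] in pixels, amid what is visible of it).
- manip.pinpoint(camera, label): "uv" ([column, row] in pixels: a listed point, or the origin of a listed thing).
The state is a dict: "time": time; "qpos": joint angles; "joint_velocities": joint speeds; "effort": joint torques, N m; "ee_pos": TCP position; "tool_rot": TCP orientation; "wrist_force": force on the tool from outside, world axes, zero at the start; "wrist_torque": the same for the moment, N m; "width": finger opening in mm; "gripper_force": force on a finger pad.
Only numpy, scipy, OpenCV 4.12 (cv2) and the standard library are available. Lean on these libraries where they do the work, as an engineer would, in place of code of your own. Each camera call takes 0.05 s, during which the arm holds its last target. There are 200 camera calls.

### The job

Lift the red lid off the upright glass jar and lay it flat on the rubber mat, knob up. Then take the long brush from the enamel pot and scrub the inside of the jar with three full strokes, each with the bristle end pressed gently onto the jar's bottom and then drawn back up well past half the jar's height. Stand the brush back in the pot, bristles down, and leave the jar, the pot and everything else standing where they are.

Things in the scene. Friction and masses are not known exactly. Their poses are not given: they have to be found in the camera images.
- jar: the jar to be scrubbed: clear glass, standing mouth up, 120 mm tall, 90 mm outer diameter, necking in over its top 30 mm to 80 mm outer / 72 mm inner diameter at the mouth; walls 4 mm, floor 5 mm thick; loose, about 0.3 kg. At first the red lid sits on it. Origin: centre of its underside, z up the axis
- lid_knob (a point): centre (half-way up) of the knob of the red plastic lid: a round upright knob 26 mm in diameter and 26 mm tall on the middle of a lid 91 mm in diameter. The lid's flat top is 13 mm below this point, its lower edge 27 mm below, and the face that rests on the jar's rim 17 mm below. The lid is loose (40 g), not screwed or clipped: a 10 mm skirt hangs round the jar's neck with 2 to 3 mm of play. z points up out of the knob
- lid: the same red lid; origin at the centre of its lower edge
- brush_grip (a point): grip point of the long bottle brush, the middle of its round wooden handle (22 mm diameter, 90 mm long, light wood), on the brush's axis. The brush (230 mm long, 110 g) stands upright, bristles down, loose in the enamel pot. z runs along the brush from the bristle end to the handle end; the bristle tip lies 185 mm below this point, the top of the handle 45 mm above it
- brush_tip (a point): centre of the flat bristle end of the brush. The bristle head is 78 mm long; its stiff core is 44 mm in diameter, the blue fringe of 62 mm diameter round it gives way without resistance. The whole bristle head is springy lengthwise: pressed end-on, it gives up to 15 mm towards the handle with about 4 N per 10 mm, and then is hard (under the brush's own weight it gives 1 to 2 mm). Above it a 10 mm steel stem, then the handle from 140 to 230 mm above the unpressed tip
- brush: the same brush; origin at the bristle end, z along the brush towards the handle
- pot: small green enamel pot, the brush's stand: 85 mm tall, 100 mm outer and 94 mm inner diameter, floor 4 mm thick, its wire bail handle folded down; loose, 0.45 kg. Origin: centre of its underside, z up
- mat: dark rubber drying mat, fixed, 160 mm (its x) by 140 mm (its y), 3 mm thick, on the steel drainboard. Origin: centre of its underside
- jar_a: upturned clean glass jar, 120 mm tall, 90 mm diameter, a bystander; origin at the centre of its lower end
- jar_b: a second upturned jar, same size, a bystander
- jar_c: a third upturned jar, same size, a bystander
- tong: aluminium jar tong, about 215 by 85 mm, lying flat, a bystander; origin at its pivot, x towards its jaws
- tamper: wooden tamper standing upright, 140 mm tall, 56 mm diameter at the foot, a bystander; origin under its centre
- mug: blue mug, 85 mm tall, 80 mm diameter, a bystander; origin under its centre
Not all that is in view belongs to the job. Of the things shaped like the lid, the red one is meant.

How it is judged:
By the outcome, as a careful person would: the job done as asked, in the order asked, and still so for the second after the job is handed in, with the robot touching nothing.
It also fails if it takes over 70 s, if anything falls off the work surface, if the arm or the gripper's body presses on something with over 40 N, if the wrist force passes 120 N, or if a joint passes its speed limit or range.

## Working session

There is one attempt and no reset: what is moved stays moved. The work goes in short steps, Python scripts to look and compute and a tool call to move; the robot and the scene stay as the last step left them, time stands still between calls to the robot, and variables do not carry over. Pictures are saved under pics/ and viewed, at most 10 in all, crops included, and the job is handed in when it is done.

Besides the shell and the picture viewer there is one more tool, called in YAML: its name, and indented under it one key for each argument. apply_moves: Moves the arm, as the interface text tells. Shift numbers are shares of 0.02 m and turn numbers shares of 0.1 rad, none past 1 either way. Its arguments: {"type":"object","properties":{"commands":{"type":"array","items":{"type":"array","items":{"type":"number"}}}},"required":["commands"]}

```bash
mkdir -p pics; cat > h.py <<'E'
import numpy as np, cv2
from workcell import manip
def ray(im,uv,T):
    p=cv2.undistortPoints(np.array([[uv]],float),im["K"],np.array(im["distortion"],float))[0,0]
    d=T[:3,:3]@np.array([p[0],-p[1],-1.]); return T[:3,3],d/np.linalg.norm(d)
def atz(im,uv,z,T=None):
    o,d=ray(im,uv,np.array(im["world_from_camera"]) if T is None else T); return o+d*(z-o[2])/d[2]
def proj(im,P,T=None):
    T=np.array(im["world_from_camera"]) if T is None else T
    q=np.linalg.inv(T)@np.append(P,1); q=np.array([q[0],-q[1],-q[2]])
    return cv2.projectPoints(q[None],np.zeros(3),np.zeros(3),np.array(im["K"]),np.array(im["distortion"],float))[0][0,0]
def tri(rays):
    A=np.zeros((3,3));b=np.zeros(3)
    for o,d in rays:
        M=np.eye(3)-np.outer(d,d);A+=M;b+=M@o
    x=np.linalg.solve(A,b); return x,[np.linalg.norm((np.eye(3)-np.outer(d,d))@(x-o)) for o,d in rays]
def wT(s,im):
    T=np.eye(4);T[:3,:3]=s["tool_rot"];T[:3,3]=s["ee_pos"];return T@np.array(im["T_tool_cam"])
def save(im,n,crop=None,sc=1):
    p=im["pixels"][:,:,::-1]
    if crop: a,b,c,d=crop;p=p[b:d,a:c]
    cv2.imwrite("pics/"+n,cv2.resize(p,None,fx=sc,fy=sc,interpolation=cv2.INTER_CUBIC))
E
python3 - <<'E'
from h import *
np.set_printoptions(precision=1,suppress=True)
a=manip.get_image("scene");b=manip.get_image("top")
save(a,"s0.png");save(b,"t0.png")
for im in(a,b): print(np.array(im["world_from_camera"]))
for l in["lid_knob","lid","jar","brush_grip","brush_tip","pot","mat","tamper","mug","tong","jar_a"]:
    for c in("scene","top"):
        print(l,c,[(np.round(r["uv"],1).tolist(),round(r["conf"],2)) for r in manip.pinpoint(c,l)])
s=manip.sense();print(s["tool_rot"],s["width"],s["time"])
E
```

```text
[[  -0.1   -0.7    0.7 1294.8]
 [   1.    -0.1    0.    59.4]
 [   0.     0.7    0.7  952.4]
 [   0.     0.     0.     1. ]]
[[   0.     1.    -0.2  304.5]
 [  -1.     0.    -0.    -0.5]
 [  -0.     0.2    1.  1502.7]
 [   0.     0.     0.     1. ]]
lid_knob scene [([442.2, 211.8], 0.94), ([303.5, 248.9], 0.76)]
lid_knob top [([345.3, 233.4], 0.88), ([193.8, 359.6], 0.76)]
lid scene [([302.6, 252.9], 0.94), ([439.4, 215.6], 0.84)]
lid top [([197.6, 360.9], 0.7), ([349.7, 233.4], 0.57)]
jar scene [([319.7, 363.7], 0.85), ([219.0, 362.3], 0.82), ([302.0, 285.3], 0.68), ([409.0, 360.6], 0.65), ([401.2, 293.2], 0.52)]
jar top [([411.5, 159.5], 0.76), ([341.4, 242.7], 0.62), ([246.6, 165.8], 0.59), ([325.0, 159.1], 0.55)]
brush_grip scene [([410.1, 244.4], 0.69)]
brush_grip top [([236.9, 222.7], 0.84), ([253.6, 239.2], 0.7)]
brush_tip scene [([397.9, 292.6], 0.62)]
brush_tip top [([246.1, 238.2], 0.84)]
pot scene [([397.3, 294.5], 0.98), ([399.4, 297.1], 0.24)]
pot top [([251.8, 237.5], 0.58)]
mat scene [([242.3, 257.7], 0.94)]
mat top [([345.4, 234.7], 0.71), ([417.0, 281.6], 0.58)]
tamper scene [([485.5, 280.3], 0.74)]
tamper top [([188.3, 195.3], 0.61), ([165.6, 261.7], 0.56)]
mug scene [([474.3, 337.2], 0.82)]
mug top [([187.2, 192.7], 0.84)]
tong scene [([163.6, 281.4], 0.76), ([488.8, 280.2], 0.17)]
tong top [([486.1, 241.0], 0.63), ([163.6, 263.9], 0.33)]
jar_a scene [([319.7, 363.7], 0.85), ([219.0, 362.3], 0.82), ([302.0, 285.3], 0.68), ([409.0, 360.6], 0.65), ([401.2, 293.2], 0.52)]
jar_a top [([411.5, 159.5], 0.76), ([341.4, 242.7], 0.62), ([246.6, 165.8], 0.59), ([325.0, 159.1], 0.55)]
[[ 1.  -0.3 -0. ]
 [-0.3 -1.   0. ]
 [-0.  -0.  -1. ]] 85.68962415448256 1.2
```

View pics/s0.png

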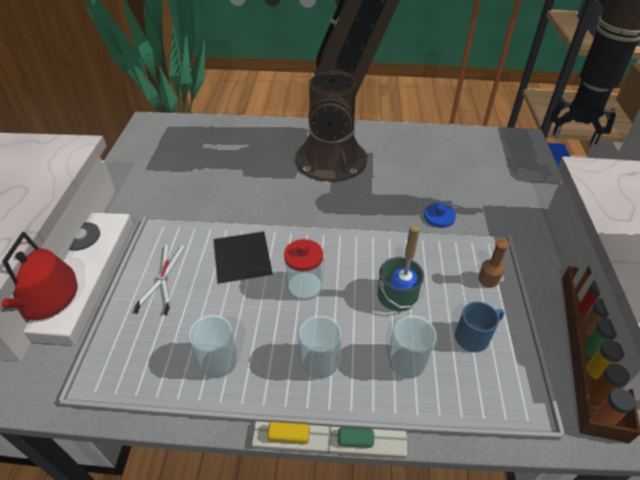

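View pics/t0.png

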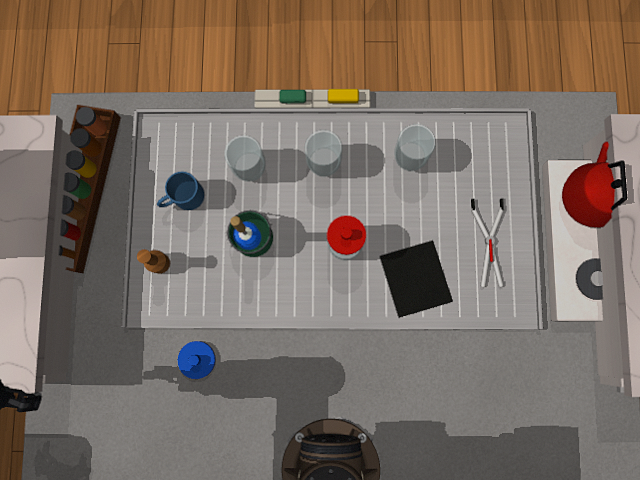

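The scene picture shows two lids: red on the upright jar at (303,250) and blue on the worktop at (440,214). In the top view they are at (347,233) and (196,359). The red one is meant. The brush stands in the pot at (400,285), and the mat is at (242,257).

```bash
python3 - <<'E'
from h import *
np.set_printoptions(precision=1,suppress=True)
a=manip.get_image("scene");b=manip.get_image("top")
TA=np.array(a["world_from_camera"]);TB=np.array(b["world_from_camera"])
save(a,"c1.png",(270,200,450,320),4)
def t(n,u,v): x,e=tri([ray(a,u,TA),ray(b,v,TB)]);print(n,x,np.round(e,1))
t("knob",(303.5,248.9),(345.3,233.4));t("jar",(302,285.3),(341.4,242.7))
t("grip",(410.1,244.4),(236.9,222.7));t("pot",(397.3,294.5),(251.8,237.5));t("tip",(397.9,292.6),(246.1,238.2))
t("mat",(242.3,257.7),(417,281.6))
for c,im in(("scene",a),("top",b)):
    for r in manip.outline_of(c,"mat")[:2]:
        cs=max(cv2.findContours(r["pixels"].astype(np.uint8),0,2)[0],key=len)
        q=cv2.boxPoints(cv2.minAreaRect(cs)) if c=="top" else cv2.approxPolyDP(cs,8,True)[:,0]
        print(c,r["conf"],r["uv"],np.array([atz(im,p,12)for p in q]))
    for r in manip.outline_of(c,"brush_grip")[:2]:
        m=r["pixels"].astype(np.uint8);print("brush",c,r["conf"],r["uv"],cv2.boundingRect(m))
    for r in manip.outline_of(c,"lid_knob")[:2]:
        m=r["pixels"].astype(np.uint8);print("lid",c,r["conf"],r["uv"],cv2.boundingRect(m))
    for r in manip.outline_of(c,"pot")[:1]:
        m=r["pixels"].astype(np.uint8);print("pot",c,r["conf"],r["uv"],cv2.boundingRect(m))
for n,l in(("jarbystanders",[((319.7,363.7),(325,159.1)),((219,362.3),(411.5,159.5)),((409,360.6),(246.6,165.8))]),):
    for u,v in l:t(n,u,v)
E
```

```text
knob [542.4 -32.8 143.4] [0.2 0.2]
jar [542.7 -33.   11.2] [7. 7.]
grip [557.2 205.5 192.1] [2.8 2.8]
pot [554.6 197.3  10.4] [1.4 1.4]
tip [551.8 204.5  15.3] [7.6 7.6]
mat [ 446.6 -212.5   -6.9] [2.5 2.5]
scene 0.72 [242.2, 259.7] [[ 364.8 -162.6   12. ]
 [ 405.3 -295.8   12. ]
 [ 551.8 -249.7   12. ]
 [ 512.8 -119.4   12. ]]
brush scene 0.68 [405.5, 272.3] (390, 224, 30, 66)
lid scene 0.62 [303.1, 256.5] (284, 239, 39, 33)
pot scene 0.96 [400.6, 289.7] (377, 257, 48, 54)
top 0.66 [415.7, 279.1] [[ 511.1 -115.5   12. ]
 [ 555.4 -255.8   12. ]
 [ 398.5 -300.1   12. ]
 [ 355.6 -162.    12. ]]
top 0.58 [344.7, 235.1] [[ 562.5   28.8   12. ]
 [ 630.3  -37.6   12. ]
 [ 564.1 -102.4   12. ]
 [ 497.1  -36.1   12. ]]
brush top 0.63 [246.2, 232.6] (231, 217, 30, 32)
lid top 0.77 [194.4, 360.2] (178, 341, 38, 38)
lid top 0.62 [346.6, 235.0] (327, 215, 39, 39)
pot top 0.67 [258.2, 233.9] (226, 210, 47, 47)
jarbystanders [758.2  17.8  11.1] [2. 2.]
jarbystanders [ 762.  -205.7   -4.7] [1.4 1.4]
jarbystanders [739.5 215.2  14.7] [0.8 0.8]
```

View pics/c1.png

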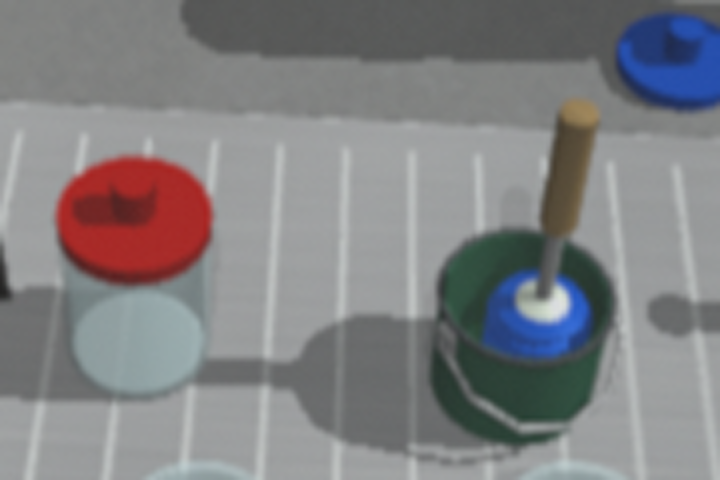

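Crop confirms it: the red lid with its knob sits on the upright jar at left, and the look-alike at upper right is blue. The brush stands in the green pot. Measurements fit: the knob is at z≈143, so the board is about 6 mm high.

```bash
cat >> h.py <<'E'
def need(*ts):
    s=manip.sense();p=np.array(s["ee_pos"]);R=np.array(s["tool_rot"])
    print("at",np.round(p,1),"R",np.round(R,4).tolist(),"F",np.round(s["wrist_force"],1),"w",round(s["width"],1),"t",s["time"])
    for t in ts:
        d=R.T@(np.array(t)-p)/20;print("to",t,"shares",np.round(d,3));p=np.array(t)
E
python3 -c "
from h import *
need((542,-33,300),(542,-33,200))"
```

```text
at [194.9 646.3 245.3] R [[0.9574, -0.2887, -0.0], [-0.2887, -0.9574, 0.0], [-0.0, -0.0, -1.0]] F [ 0.   0.4 -0.4] w 85.6 t 1.7
to (542, -33, 300) shares [26.422 27.506 -2.736]
to (542, -33, 200) shares [0. 0. 5.]
```

apply_moves:
  commands:
    - [0, 0.94, 0.98, -0.3, 0]
    - [0, 0.94, 0.98, -0.3, 0]
    - [0, 0.94, 0.98, -0.3, 0]
    - [0, 0.94, 0.98, -0.3, 0]
    - [0, 0.94, 0.98, -0.3, 0]
    - [0, 0.94, 0.98, -0.3, 0]
    - [0, 0.94, 0.98, -0.3, 0]
    - [0, 0.94, 0.98, -0.3, 0]
    - [0, 0.94, 0.98, -0.3, 0]
    - [0, 0.94, 0.98, 0, 0]
    - [0, 0.94, 0.98, 0, 0]
    - [0, 0.94, 0.98, 0, 0]

```text
time: 2.7
ee_pos: [343.3, 354.7, 299.7]
tool_rot: [[0.957, -0.288, 0.0], [-0.288, -0.957, 0.001], [0.0, -0.001, -1.0]]
wrist_force: [0.1, 0.7, -0.5]
width: 85.2
gripper_force: 0.0
```

apply_moves:
  commands:
    - [0, 0.94, 0.98, 0, 0]
    - [0, 0.94, 0.98, 0, 0]
    - [0, 0.94, 0.98, 0, 0]
    - [0, 0.94, 0.98, 0, 0]
    - [0, 0.94, 0.98, 0, 0]
    - [0, 0.94, 0.98, 0, 0]
    - [0, 0.94, 0.98, 0, 0]
    - [0, 0.94, 0.98, 0, 0]
    - [0, 0.94, 0.98, 0, 0]
    - [0, 0.94, 0.98, 0, 0]
    - [0, 0.94, 0.98, 0, 0]
    - [0, 0.94, 0.98, 0, 0]

```text
time: 3.7
ee_pos: [491.5, 64.3, 299.6]
tool_rot: [[0.957, -0.289, 0.001], [-0.289, -0.957, 0.0], [0.001, -0.001, -1.0]]
wrist_force: [0.3, 0.5, -0.2]
width: 85.5
gripper_force: 0.0
```

apply_moves:
  commands:
    - [0, 0.94, 0.98, 0.5, 0]
    - [0, 0.94, 0.98, 0.6, 0]
    - [0, 0.94, 0.98, 0.6, 0]
    - [0, 0.94, 0.98, 0.6, 0]
    - [0, 0, 0, 0, 0]

```text
time: 4.12
ee_pos: [540.5, -34.3, 250.5]
tool_rot: [[0.957, -0.291, -0.004], [-0.291, -0.957, -0.001], [-0.003, 0.002, -1.0]]
wrist_force: [-0.0, -0.4, 0.8]
width: 85.2
gripper_force: 0.0
```

```bash
python3 - <<'E'
from h import *
need((542,-33,200))
s=manip.sense();w=manip.get_image("wrist");T=wT(s,w);save(w,"w1.png")
print(T.round(2).tolist())
for l in["lid_knob","lid","jar","mat"]:
    print(l,[(np.round(r["uv"],1).tolist(),round(r["conf"],2),np.round(atz(w,r["uv"],{"lid_knob":143,"lid":116,"jar":6,"mat":6}[l],T),1).tolist()) for r in manip.pinpoint("wrist",l)])
print(proj(w,(542.4,-32.8,143),T))
E
```

```text
at [540.5 -34.3 250.5] R [[0.9566, -0.2913, -0.0039], [-0.2913, -0.9566, -0.0011], [-0.0034, 0.0022, -1.0]] F [-0.  -0.4  0.8] w 85.2 t 4.1167
to (542, -33, 200) shares [ 0.06  -0.089  2.524]
[[-0.29, 0.92, 0.26, 605.36], [-0.96, -0.28, -0.08, -54.01], [0.0, -0.27, 0.96, 379.97], [0.0, 0.0, 0.0, 1.0]]
lid_knob [([314.5, 232.2], 0.9, [541.4, -36.8, 143.0])]
lid [([130.6, 464.1], 0.98, [356.7, 211.5, 116.0]), ([309.5, 222.0], 0.61, [543.1, -33.6, 116.0]), ([485.7, 229.1], 0.16, [497.2, -164.5, 116.0])]
jar [([192.1, 4.9], 0.87, [754.4, 19.6, 6.0]), ([24.6, 89.2], 0.63, [738.4, 214.7, 6.0])]
mat [([487.0, 230.9], 0.69, [449.7, -211.6, 6.0])]
[308.55357661 232.51979429]
```

View pics/w1.png

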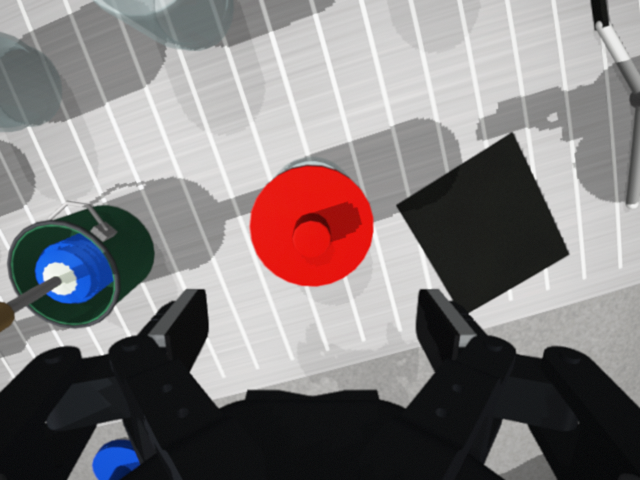

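The wrist picture shows the red lid centred at about (312,226), with its knob at (311,236). The mat is at (485,225), and the pot with the brush is at (80,265). The knob measures (542,-35,143), so I'll descend.

apply_moves:
  commands:
    - [0.3, 0.1, 0, 1, 0]
    - [0.5, 0, 0, 1, 0]
    - [0.5, 0, 0, 1, 0]
    - [0.5, 0, 0, 1, 0]
    - [0.5, 0, 0, 0.7, 0]
    - [0.5, 0, 0, 0.3, 0]
    - [0.5, 0, 0, 0, 0]
    - [0.5, 0, 0, 0, 0]

```text
time: 5.03
ee_pos: [542.8, -31.1, 154.2]
tool_rot: [[0.958, -0.287, 0.001], [-0.287, -0.958, -0.0], [0.001, -0.0, -1.0]]
wrist_force: [0.6, -0.5, 1.1]
width: 42.7
gripper_force: 0.0
```

```bash
python3 - <<'E'
from h import *
need((542,-35,146))
s=manip.sense();w=manip.get_image("wrist");T=wT(s,w);save(w,"w2.png")
for l in["lid_knob"]:
    print(l,[(np.round(r["uv"],1).tolist(),round(r["conf"],2),np.round(atz(w,r["uv"],143,T),1).tolist()) for r in manip.pinpoint("wrist",l)])
E
```

```text
at [542.8 -31.1 154.2] R [[0.9578, -0.2875, 0.0011], [-0.2875, -0.9578, -0.0], [0.001, -0.0003, -1.0]] F [ 0.6 -0.5  1.1] w 42.7 t 5.0333
to (542, -35, 146) shares [0.018 0.198 0.412]
lid_knob [([321.2, 296.5], 0.86, [540.9, -35.0, 143.0])]
```

View pics/w2.png

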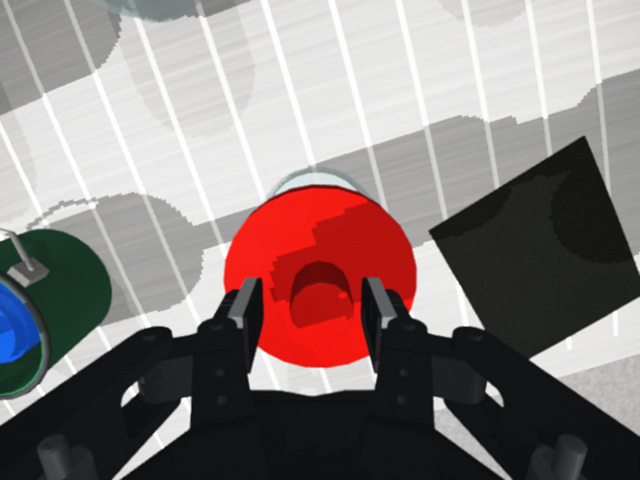

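The knob is at (322,300) between the pads, whose midpoint is at about column 313. So I'll shift about 3.6 mm along +y, go down 8 mm and close.

apply_moves:
  commands:
    - [0.5, 0, 0.18, 0, 0]
    - [0.5, 0, 0, 0.2, 0]
    - [0.5, 0, 0, 0.2, 0]
    - [0.5, 0, 0, 0, 0]
    - [0.7, 0, 0, 0, 0]
    - [0.9, 0, 0, 0, 0]
    - [1, 0, 0, 0, 0]
    - [1, 0, 0, 0, 0]
    - [1, 0, 0, 0, 0]
    - [1, 0, 0, 0, 0]

```text
time: 5.97
ee_pos: [542.3, -35.0, 146.2]
tool_rot: [[0.958, -0.288, 0.002], [-0.288, -0.958, 0.0], [0.002, -0.001, -1.0]]
wrist_force: [0.7, 0.5, 5.7]
width: 24.3
gripper_force: 60.6
```

apply_moves:
  commands:
    - [1, 0, 0, -0.3, 0]
    - [1, 0, 0, -0.5, 0]
    - [1, 0, 0, -0.7, 0]
    - [1, 0, 0, -0.7, 0]
    - [1, 0, 0, -0.3, 0]
    - [1, 0, 0, 0, 0]

```text
time: 6.47
ee_pos: [542.1, -35.1, 197.2]
tool_rot: [[0.957, -0.289, 0.003], [-0.289, -0.957, 0.001], [0.003, -0.001, -1.0]]
wrist_force: [0.4, -0.7, -0.7]
width: 24.4
gripper_force: 59.5
```

```bash
python3 - <<'E'
from h import *
s=manip.sense();w=manip.get_image("wrist");T=wT(s,w)
for l in["mat"]:
    for r in manip.outline_of("wrist",l)[:2]:
        m=r["pixels"].astype(np.uint8);cs=max(cv2.findContours(m,0,2)[0],key=len);q=cv2.approxPolyDP(cs,8,True)[:,0]
        print(r["conf"],q.tolist(),np.round([atz(w,p,9,T) for p in q],0).tolist())
    print([np.round(atz(w,r["uv"],6,T),1).tolist() for r in manip.pinpoint("wrist",l)])
t=manip.get_image("top");print([(np.round(r["uv"],1).tolist(),r["conf"],np.round(atz(t,r["uv"],193,None),1).tolist()) for r in manip.pinpoint("top","lid_knob")])
need((457,-208,196),(457,-208,60))
E
```

```text
0.69 [[545, 137], [411, 219], [483, 344], [605, 275]] [[548.0, -254.0, 9.0], [509.0, -121.0, 9.0], [356.0, -165.0, 9.0], [395.0, -299.0, 9.0]]
[[454.8, -208.2, 6.0]]
[([347.9, 232.0], 0.7, [536.9, -37.1, 193.0]), ([193.9, 359.9], 0.55, [258.2, 292.4, 193.0])]
at [540.8 -35.3 194.5] R [[0.9574, -0.2888, -0.0015], [-0.2888, -0.9574, -0.0003], [-0.0014, 0.0007, -1.0]] F [ 0.   0.2 -0.6] w 24.3 t 6.7167
to (457, -208, 196) shares [-1.516  9.478 -0.068]
to (457, -208, 60) shares [ 9.0e-03 -5.0e-03  6.8e+00]
```

apply_moves:
  commands:
    - [1, -0.16, 0.95, 0, 0]
    - [1, -0.16, 0.95, 0, 0]
    - [1, -0.16, 0.95, 0, 0]
    - [1, -0.16, 0.95, 0, 0]
    - [1, -0.16, 0.95, 0, 0]
    - [1, -0.16, 0.95, 0, 0]
    - [1, -0.16, 0.95, 0, 0]
    - [1, -0.16, 0.95, 0, 0]
    - [1, -0.16, 0.95, 0, 0]
    - [1, -0.16, 0.95, 0, 0]
    - [1, 0, 0, 0, 0]

```text
time: 7.63
ee_pos: [454.0, -209.6, 194.5]
tool_rot: [[0.957, -0.29, -0.002], [-0.29, -0.957, 0.0], [-0.002, 0.001, -1.0]]
wrist_force: [-0.5, 0.0, -1.1]
width: 24.5
gripper_force: 59.5
```

apply_moves:
  commands:
    - [1, 0, 0, 1, 0]
    - [1, 0, 0, 1, 0]
    - [1, 0, 0, 1, 0]
    - [1, 0, 0, 1, 0]
    - [1, 0, 0, 1, 0]
    - [1, 0, 0, 1, 0]
    - [1, 0, 0, 0.7, 0]
    - [1, 0, 0, 0.5, 0]
    - [1, 0, 0, 0.3, 0]
    - [1, 0, 0, 0.1, 0]
    - [1, 0, 0, 0, 0]
    - [1, 0, 0, 0, 0]

```text
time: 8.63
ee_pos: [456.2, -207.8, 43.7]
tool_rot: [[0.957, -0.288, 0.0], [-0.288, -0.957, -0.0], [0.0, -0.0, -1.0]]
wrist_force: [0.1, -0.5, -0.6]
width: 24.2
gripper_force: 59.5
```

apply_moves:
  commands:
    - [1, 0, 0, 0.1, 0]
    - [1, 0, 0, 0.05, 0]
    - [1, 0, 0, 0, 0]
    - [1, 0, 0, 0, 0]

```text
time: 8.97
ee_pos: [455.9, -207.9, 40.6]
tool_rot: [[0.957, -0.289, 0.001], [-0.289, -0.957, -0.0], [0.001, -0.0, -1.0]]
wrist_force: [-0.2, -0.3, -1.8]
width: 24.5
gripper_force: 59.5
```

apply_moves:
  commands:
    - [1, 0, 0, 0.05, 0]
    - [1, 0, 0, 0.05, 0]
    - [1, 0, 0, 0, 0]
    - [1, 0, 0, 0, 0]

```text
time: 9.3
ee_pos: [456.0, -207.9, 39.1]
tool_rot: [[0.958, -0.288, 0.001], [-0.288, -0.958, -0.0], [0.001, 0.0, -1.0]]
wrist_force: [-3.4, 2.6, 9.7]
width: 24.2
gripper_force: 62.1
```

apply_moves:
  commands:
    - [0.6, 0, 0, 0, 0]
    - [0.5, 0, 0, 0, 0]
    - [0.4, 0, 0, 0, 0]
    - [0.4, 0, 0, -0.3, 0]
    - [0.3, 0, 0, -1, 0]
    - [0.2, 0, 0, -1, 0]
    - [0, 0, 0, -1, 0]
    - [0, 0, 0, -1, 0]
    - [0, 0, 0, -1, 0]
    - [0, 0, 0, -1, 0]
    - [0, 0, 0, -1, 0]
    - [0, 0, 0, -1, 0]

```text
time: 10.3
ee_pos: [455.6, -207.8, 205.8]
tool_rot: [[0.957, -0.289, 0.0], [-0.289, -0.957, -0.0], [0.0, -0.0, -1.0]]
wrist_force: [0.3, -0.8, 0.7]
width: 85.2
gripper_force: 0.0
```

```bash
python3 - <<'E'
from h import *
need((540,190,320))
a=manip.get_image("scene");b=manip.get_image("top")
for l in("lid_knob","lid","jar"):
  for c,im in(("scene",a),("top",b)):
    print(l,c,[(np.round(r["uv"],1).tolist(),round(r["conf"],2)) for r in manip.pinpoint(c,l)])
print(proj(a,(456,-208,36)),proj(b,(456,-208,36)))
save(a,"s2.png",(180,190,480,340),2.6)
E
```

```text
at [ 455.6 -207.8  205.8] R [[0.9574, -0.2886, 0.0003], [-0.2886, -0.9574, -0.0], [0.0003, -0.0001, -1.0]] F [ 0.3 -0.8  0.7] w 85.2 t 10.3
to (540, 190, 320) shares [ -1.697 -20.264  -5.711]
lid_knob scene [([443.8, 210.2], 0.7), ([241.5, 250.3], 0.62)]
lid_knob top [([418.2, 278.2], 0.88), ([195.0, 360.4], 0.65)]
lid scene [([243.6, 251.7], 0.62), ([440.7, 218.3], 0.59)]
lid top [([198.9, 359.5], 0.69), ([415.7, 278.2], 0.59)]
jar scene [([409.3, 361.5], 0.92), ([299.6, 283.4], 0.91), ([217.6, 362.9], 0.76), ([320.4, 364.5], 0.72)]
jar top [([412.3, 157.3], 0.88), ([249.0, 168.6], 0.87), ([323.1, 156.6], 0.64)]
[240.46805514 249.32810326] [416.53288753 276.24854747]
```

View pics/s2.png

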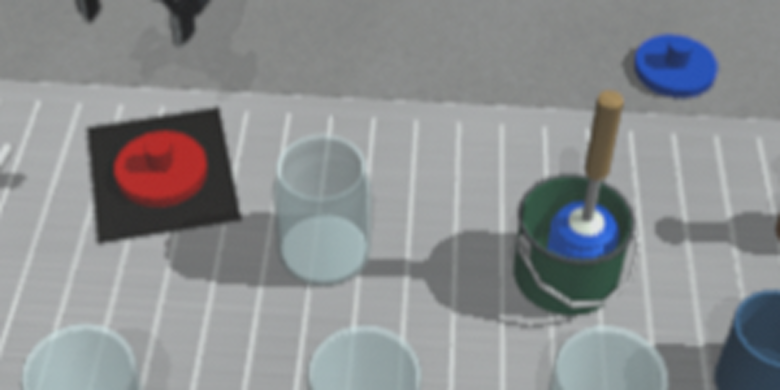

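The red lid lies flat in the middle of the mat, knob up (crop at 160,165), and the jar mouth is open at (320,165). The brush handle runs from (609,98) to (598,175). Next I'll triangulate the brush axis and go over it.

```bash
python3 - <<'E'
from h import *
np.set_printoptions(precision=1,suppress=True)
a=manip.get_image("scene");b=manip.get_image("top")
TA=np.array(a["world_from_camera"]);TB=np.array(b["world_from_camera"])
for u,v in(((414.2,227.5),(236,221)),((405.3,276),(246,233.5))):
    print(tri([ray(a,u,TA),ray(b,v,TB)]))
print([ (r["uv"],r["conf"]) for r in manip.pinpoint("top","brush_grip")],[ (r["uv"],r["conf"]) for r in manip.pinpoint("scene","brush_grip")])
# yellow wood pixels in top
h=cv2.cvtColor(b["pixels"],cv2.COLOR_RGB2HSV)[205:250,220:265]
m=((h[:,:,0]>8)&(h[:,:,0]<28)&(h[:,:,1]>60)).astype(np.uint8);ys,xs=np.nonzero(m);print(xs.min()+220,xs.max()+220,ys.min()+205,ys.max()+205,len(xs))
E
```

```text
(array([552.2, 204.2, 238.4]), [np.float64(1.2535490208505466), np.float64(1.2535490208506095)])
(array([552.8, 205.2,  79.5]), [np.float64(1.5750899825755753), np.float64(1.575089982575585)])
[([242.2, 225.0], 0.64)] []
230 244 216 231 154
```

apply_moves:
  commands:
    - [0, 0, -0.4, -1, 0]
    - [0, -0.1, -0.9, -1, 0]
    - [0, -0.1, -1, -1, 0]
    - [0, -0.1, -1, -1, 0]
    - [0, -0.1, -1, -1, 0]
    - [0, -0.1, -1, -0.7, 0]
    - [0, -0.1, -1, 0, 0]
    - [0, -0.1, -1, 0, 0]
    - [0, -0.1, -1, 0, 0]
    - [0, -0.1, -1, 0, 0]
    - [0, -0.1, -1, 0, 0]
    - [0, -0.1, -1, 0, 0]

```text
time: 11.9
ee_pos: [500.0, 15.9, 318.1]
tool_rot: [[0.957, -0.289, -0.0], [-0.289, -0.957, -0.0], [-0.0, 0.0, -1.0]]
wrist_force: [0.1, -0.3, -1.3]
width: 84.9
gripper_force: 0.0
```

apply_moves:
  commands:
    - [0, -0.1, -1, 0, 0]
    - [0, -0.1, -1, 0, 0]
    - [0, -0.1, -1, 0, 0]
    - [0, -0.1, -1, 0, 0]
    - [0, -0.1, -1, 0, 0]
    - [0, -0.1, -1, 0, 0]
    - [0, 0, -1, 0, 0]
    - [0, 0, -1, 0, 0]
    - [0, 0, 0, 0, 0]

```text
time: 12.65
ee_pos: [535.8, 174.5, 317.5]
tool_rot: [[0.958, -0.287, -0.001], [-0.287, -0.958, -0.0], [-0.0, 0.001, -1.0]]
wrist_force: [0.9, -0.0, 0.3]
width: 85.4
gripper_force: 0.0
```

```bash
python3 - <<'E'
from h import *
s=manip.sense();w=manip.get_image("wrist");T=wT(s,w);save(w,"w3.png")
need()
for l in("brush_grip","brush_tip","pot"):
    print(l,[(np.round(r["uv"],1).tolist(),round(r["conf"],2)) for r in manip.pinpoint("wrist",l)])
for P in((557,205,239),(557,205,194),(557,205,149),(557,205,88)): print(P,proj(w,P,T))
E
```

```text
at [535.2 173.4 317.5] R [[0.9579, -0.2872, -0.001], [-0.2872, -0.9579, -0.0007], [-0.0007, 0.001, -1.0]] F [ 0.2 -0.9  0.3] w 85.3 t 12.7
brush_grip [([266.5, 220.6], 0.84)]
brush_tip []
pot [([285.8, 183.0], 0.69)]
(557, 205, 239) [254.01303189 229.58097165]
(557, 205, 194) [263.68927449 213.73768462]
(557, 205, 149) [270.60102277 202.4384645 ]
(557, 205, 88) [277.32571405 191.4591104 ]
```

View pics/w3.png

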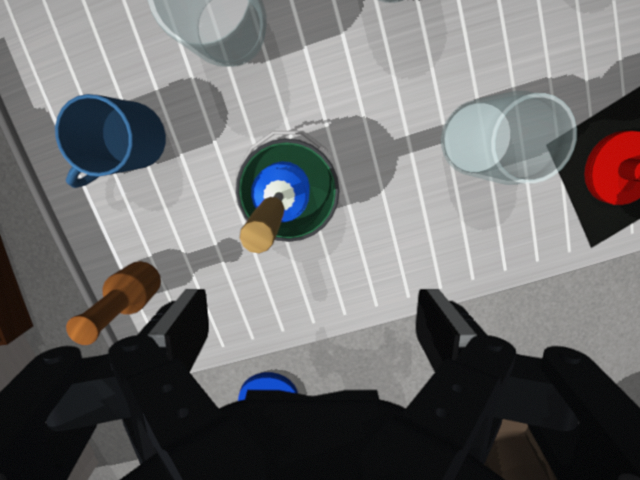

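The handle top is at (257,237), so the brush stands vertical at about (553,204.5). The tamper at (115,305) is clear of the fingers. Going over it and down.

apply_moves:
  commands:
    - [0, 0.2, -0.9, 0, 0]
    - [0, 0.21, -0.84, 0, 0]
    - [0, 0, 0, 0.8, 0]
    - [0.2, 0, 0, 0.4, 0]
    - [0.3, 0, 0, 0, 0]
    - [0.3, 0, 0, 0, 0]

```text
time: 13.35
ee_pos: [552.3, 201.6, 294.2]
tool_rot: [[0.957, -0.289, -0.001], [-0.289, -0.957, -0.001], [-0.001, 0.001, -1.0]]
wrist_force: [-0.7, 0.1, 0.8]
width: 59.4
gripper_force: 0.0
```

```bash
python3 - <<'E'
from h import *
s=manip.sense();w=manip.get_image("wrist");T=wT(s,w);save(w,"w4.png",(120,120,520,480),1.5)
need((553,204.5,194))
for P in((553,204.5,239),(553,204.5,149),(553,204.5,88)): print(P,proj(w,P,T))
h=cv2.cvtColor(w["pixels"],cv2.COLOR_RGB2HSV);print([(np.round(r["uv"],1).tolist(),round(r["conf"],2),atz(w,r["uv"],194,T).round(1)) for r in manip.pinpoint("wrist","brush_grip")])
E
```

```text
at [552.6 201.8 294.8] R [[0.9573, -0.289, 0.0003], [-0.289, -0.9573, -0.0002], [0.0004, 0.0001, -1.0]] F [-0.1  0.1 -0.1] w 60.0 t 13.4
to (553, 204.5, 194) shares [-0.019 -0.134  5.042]
(553, 204.5, 239) [306.17049924 260.71775963]
(553, 204.5, 149) [307.85946658 222.14674811]
(553, 204.5, 88) [308.51832538 207.1347238 ]
[([303.4, 239.4], 0.55, array([552.8, 207.3, 194. ]))]
```

View pics/w4.png

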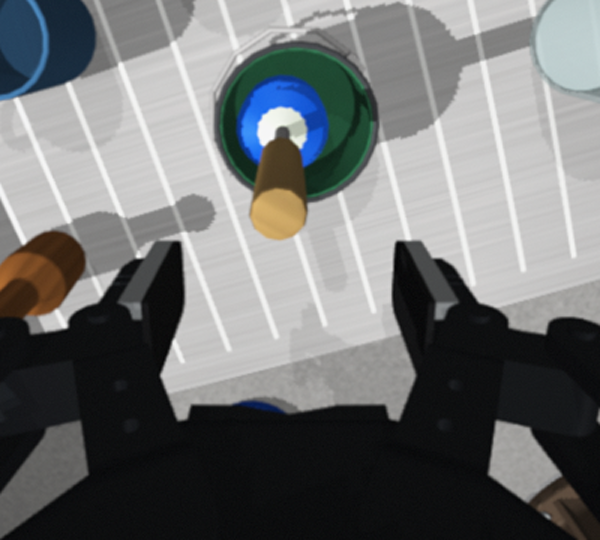

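The handle top is at crop (279,215), which is pixel (306,263). That agrees with the predicted (306,261). Down and grip.

apply_moves:
  commands:
    - [0.3, 0, -0.14, 0, 0]
    - [0.3, 0, 0, 1, 0]
    - [0.3, 0, 0, 1, 0]
    - [0.3, 0, 0, 1, 0]
    - [0.3, 0, 0, 1, 0]
    - [0.3, 0, 0, 0.7, 0]
    - [0.3, 0, 0, 0.3, 0]
    - [0.3, 0, 0, 0, 0]
    - [0.3, 0, 0, 0, 0]

```text
time: 14.2
ee_pos: [553.9, 205.4, 195.1]
tool_rot: [[0.957, -0.288, 0.001], [-0.288, -0.957, 0.0], [0.001, -0.0, -1.0]]
wrist_force: [-0.3, -0.1, 0.4]
width: 59.4
gripper_force: 0.0
```

apply_moves:
  commands:
    - [0.6, 0, 0, 0, 0]
    - [0.7, 0, 0, 0, 0]
    - [0.8, 0, 0, 0, 0]
    - [1, 0, 0, 0, 0]
    - [1, 0, 0, 0, 0]
    - [1, 0, 0, 0, 0]
    - [1, 0, 0, 0, 0]

```text
time: 14.78
ee_pos: [553.6, 205.3, 194.5]
tool_rot: [[0.957, -0.289, 0.001], [-0.289, -0.957, 0.0], [0.0, -0.0, -1.0]]
wrist_force: [0.4, 0.2, 1.2]
width: 20.3
gripper_force: 58.5
```

apply_moves:
  commands:
    - [1, 0, 0, -0.3, 0]
    - [1, 0, 0, -0.7, 0]
    - [1, 0, 0, -1, 0]
    - [1, 0, 0, -1, 0]
    - [1, 0, 0, -1, 0]
    - [1, 0, 0, -1, 0]
    - [1, 0, 0, -1, 0]
    - [1, 0, 0, -1, 0]
    - [1, 0, 0, -1, 0]
    - [1, 0, 0, 0, 0]

```text
time: 15.62
ee_pos: [554.6, 205.4, 359.1]
tool_rot: [[0.957, -0.288, 0.006], [-0.288, -0.958, 0.002], [0.005, -0.004, -1.0]]
wrist_force: [0.8, -0.6, 1.1]
width: 20.9
gripper_force: 58.7
```

```bash
python3 - <<'E'
from h import *
need((542,-35,355))
E
```

```text
at [554.6 205.4 359.1] R [[0.9575, -0.2884, 0.0055], [-0.2884, -0.9575, 0.0024], [0.0046, -0.0039, -1.0]] F [ 0.8 -0.6  1.1] w 20.9 t 15.6167
to (542, -35, 355) shares [ 2.863 11.69   0.173]
```

apply_moves:
  commands:
    - [1, 0.13, 0.5, 0, 0]
    - [1, 0.22, 0.9, 0, 0]
    - [1, 0.24, 1, 0, 0]
    - [1, 0.24, 1, 0, 0]
    - [1, 0.24, 1, 0, 0]
    - [1, 0.24, 1, 0, 0]
    - [1, 0.24, 1, 0, 0]
    - [1, 0.24, 1, 0, 0]
    - [1, 0.24, 1, 0, 0]
    - [1, 0.24, 1, 0, 0]
    - [1, 0.24, 0.9, 0, 0]

```text
time: 16.53
ee_pos: [540.9, -8.2, 353.4]
tool_rot: [[0.957, -0.289, -0.002], [-0.289, -0.957, -0.0], [-0.002, 0.001, -1.0]]
wrist_force: [0.3, 0.0, -1.1]
width: 20.8
gripper_force: 58.8
```

apply_moves:
  commands:
    - [1, 0.24, 0.9, 0, 0]
    - [1, 0.1, 0.5, 0, 0]
    - [1, 0, 0, 0, 0]
    - [1, 0, 0, 0, 0]
    - [1, 0, 0, 0, 0]

```text
time: 16.95
ee_pos: [540.2, -35.1, 353.9]
tool_rot: [[0.957, -0.289, -0.001], [-0.289, -0.957, 0.0], [-0.001, 0.0, -1.0]]
wrist_force: [0.5, 0.3, -0.8]
width: 20.8
gripper_force: 58.7
```

```bash
python3 - <<'E'
from h import *
np.set_printoptions(precision=1,suppress=True)
need((542,-35,355))
a=manip.get_image("scene");b=manip.get_image("top")
for l in("brush_grip","brush_tip","jar"):
    print(l,[[(np.round(r["uv"],1).tolist(),round(r["conf"],2)) for r in manip.pinpoint(c,l)] for c in("scene","top")])
for P in((542,-35,175),(542,-35,126),(542,-35,6)): print(P,proj(a,P),proj(b,P))
for r in manip.outline_of("scene","jar"): print(r["uv"],cv2.boundingRect(r["pixels"].astype(np.uint8)))
A=a["pixels"][160:320,240:370,::-1];B=b["pixels"][180:300,280:410,::-1]
cv2.imwrite("pics/j1.png",np.hstack([cv2.resize(A,(390,480)),cv2.resize(B,(390,360+120))]))
E
```

```text
at [540.2 -35.1 353.9] R [[0.9574, -0.2888, -0.0008], [-0.2888, -0.9574, 0.0001], [-0.0008, 0.0002, -1.0]] F [ 0.5  0.3 -0.8] w 20.8 t 16.95
to (542, -35, 355) shares [ 0.1 -0.  -0.1]
brush_grip [[([297.1, 175.9], 0.9)], [([348.0, 214.4], 0.76)]]
brush_tip [[([301.2, 239.5], 0.69)], [([346.1, 230.6], 0.9), ([419.4, 278.7], 0.38)]]
jar [[([298.0, 287.5], 0.91), ([408.5, 361.0], 0.69), ([322.2, 363.8], 0.68)], [([412.2, 156.6], 0.77), ([344.2, 244.1], 0.68)]]
(542, -35, 175) [302.3 239.1] [346.7 231.1]
(542, -35, 126) [302.9 253.8] [346.2 234.9]
(542, -35, 6) [304.1 286.4] [345. 243.]
[413.5, 345.3] (389, 316, 48, 64)
[320.7, 348.1] (297, 315, 46, 65)
[300.7, 268.5] (285, 245, 38, 56)
[212.1, 344.5] (188, 314, 50, 64)
```

View pics/j1.png

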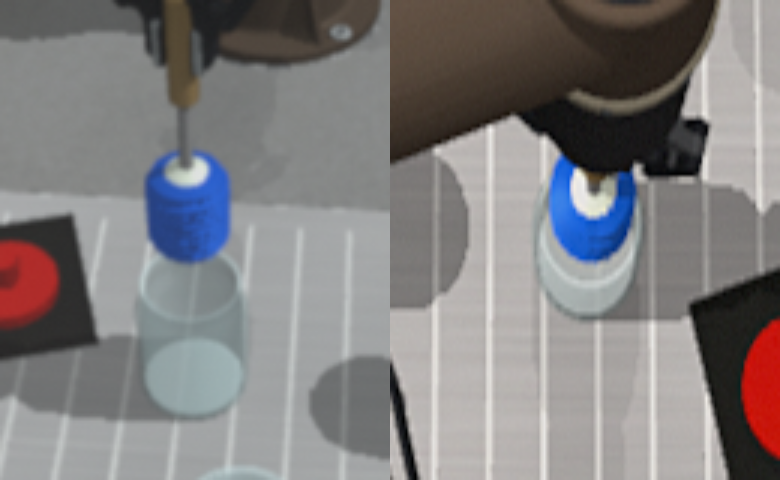

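The brush hangs vertical over the jar: bristles at (188,205) in the left panel, mouth at (192,285). Both views agree within about 2 mm. Lowering in.

apply_moves:
  commands:
    - [1, 0.1, -0.05, 0.3, 0]
    - [1, 0, 0, 0.7, 0]
    - [1, 0, 0, 0.8, 0]
    - [1, 0, 0, 0.8, 0]
    - [1, 0, 0, 0.8, 0]
    - [1, 0, 0, 0.8, 0]
    - [1, 0, 0, 0.8, 0]
    - [1, 0, 0, 0.8, 0]
    - [1, 0, 0, 0.8, 0]
    - [1, 0, 0, 0.5, 0]
    - [1, 0, 0, 0.3, 0]
    - [1, 0, 0, 0, 0]

```text
time: 18.4
ee_pos: [542.1, -35.0, 205.0]
tool_rot: [[0.957, -0.289, -0.002], [-0.289, -0.957, -0.0], [-0.002, 0.001, -1.0]]
wrist_force: [0.6, 0.1, -1.0]
width: 20.7
gripper_force: 58.7
```

apply_moves:
  commands:
    - [1, 0, 0, 0.2, 0]
    - [1, 0, 0, 0.2, 0]
    - [1, 0, 0, 0, 0]
    - [1, 0, 0, 0, 0]

```text
time: 18.73
ee_pos: [542.7, -35.0, 198.6]
tool_rot: [[0.957, -0.289, 0.0], [-0.289, -0.957, 0.0], [0.0, -0.0, -1.0]]
wrist_force: [-0.3, -0.2, -0.7]
width: 20.8
gripper_force: 58.7
```

apply_moves:
  commands:
    - [1, 0, 0, 0.2, 0]
    - [1, 0, 0, 0.15, 0]
    - [1, 0, 0, 0, 0]
    - [1, 0, 0, 0, 0]
    - [1, 0, 0, 0, 0]

```text
time: 19.15
ee_pos: [543.0, -34.9, 191.7]
tool_rot: [[0.957, -0.288, 0.001], [-0.288, -0.957, 0.0], [0.001, -0.0, -1.0]]
wrist_force: [0.3, -0.3, 2.2]
width: 20.7
gripper_force: 59.0
```

apply_moves:
  commands:
    - [1, 0, 0, 0.05, 0]
    - [1, 0, 0, 0, 0]
    - [1, 0, 0, -0.4, 0]
    - [1, 0, 0, -0.8, 0]
    - [1, 0, 0, -0.9, 0]
    - [1, 0, 0, -0.9, 0]
    - [1, 0, 0, -0.9, 0]
    - [1, 0, 0, -0.7, 0]
    - [1, 0, 0, -0.4, 0]
    - [1, 0, 0, 0, 0]
    - [1, 0, 0, 0, 0]

```text
time: 20.07
ee_pos: [542.2, -34.9, 289.9]
tool_rot: [[0.957, -0.289, -0.001], [-0.289, -0.957, 0.0], [-0.001, -0.0, -1.0]]
wrist_force: [0.1, -0.2, -2.6]
width: 20.8
gripper_force: 59.0
```

apply_moves:
  commands:
    - [1, 0, 0, 0.4, 0]
    - [1, 0, 0, 0.8, 0]
    - [1, 0, 0, 0.9, 0]
    - [1, 0, 0, 0.9, 0]
    - [1, 0, 0, 0.8, 0]
    - [1, 0, 0, 0.4, 0]
    - [1, 0, 0, 0.3, 0]
    - [1, 0, 0, 0.3, 0]
    - [1, 0, 0, 0.2, 0]
    - [1, 0, 0, 0, 0]
    - [1, 0, 0, 0, 0]
    - [1, 0, 0, 0, 0]

```text
time: 21.07
ee_pos: [542.8, -35.0, 191.0]
tool_rot: [[0.957, -0.289, 0.001], [-0.289, -0.957, -0.0], [0.001, -0.0, -1.0]]
wrist_force: [-2.2, -0.7, 2.1]
width: 20.7
gripper_force: 59.3
```

apply_moves:
  commands:
    - [1, 0, 0, 0, 0]
    - [1, 0, 0, -0.4, 0]
    - [1, 0, 0, -0.8, 0]
    - [1, 0, 0, -0.9, 0]
    - [1, 0, 0, -0.9, 0]
    - [1, 0, 0, -0.9, 0]
    - [1, 0, 0, -0.7, 0]
    - [1, 0, 0, -0.4, 0]
    - [1, 0, 0, 0, 0]
    - [1, 0, 0, 0, 0]

```text
time: 21.9
ee_pos: [542.7, -34.7, 290.3]
tool_rot: [[0.957, -0.289, 0.001], [-0.289, -0.957, 0.001], [0.001, -0.001, -1.0]]
wrist_force: [-0.2, 0.8, -1.8]
width: 20.7
gripper_force: 59.1
```

apply_moves:
  commands:
    - [1, 0, 0, 0.4, 0]
    - [1, 0, 0, 0.8, 0]
    - [1, 0, 0, 0.9, 0]
    - [1, 0, 0, 0.9, 0]
    - [1, 0, 0, 0.8, 0]
    - [1, 0, 0, 0.4, 0]
    - [1, 0, 0, 0.3, 0]
    - [1, 0, 0, 0.3, 0]
    - [1, 0, 0, 0.2, 0]
    - [1, 0, 0, 0, 0]
    - [1, 0, 0, 0, 0]
    - [1, 0, 0, 0, 0]

```text
time: 22.9
ee_pos: [542.8, -35.0, 191.0]
tool_rot: [[0.957, -0.289, 0.001], [-0.289, -0.957, -0.0], [0.001, -0.0, -1.0]]
wrist_force: [-1.9, -0.5, 2.3]
width: 20.6
gripper_force: 59.5
```

Three presses made, so now I'll draw it all the way out and go back to the pot.

apply_moves:
  commands:
    - [1, 0, 0, -0.4, 0]
    - [1, 0, 0, -0.8, 0]
    - [1, 0, 0, -0.9, 0]
    - [1, 0, 0, -0.9, 0]
    - [1, 0, 0, -0.9, 0]
    - [1, 0, 0, -0.9, 0]
    - [1, 0, 0, -0.9, 0]
    - [1, 0, 0, -0.9, 0]
    - [1, 0, 0, -0.9, 0]
    - [1, 0, 0, -0.5, 0]
    - [1, 0, 0, -0.2, 0]
    - [1, 0, 0, 0, 0]

```text
time: 23.9
ee_pos: [543.0, -34.7, 355.3]
tool_rot: [[0.957, -0.289, 0.002], [-0.289, -0.957, 0.001], [0.002, -0.001, -1.0]]
wrist_force: [1.2, 0.0, -0.8]
width: 20.5
gripper_force: 59.3
```

```bash
python3 - <<'E'
from h import *
need((553.5,202.5,355))
a=manip.get_image("scene");b=manip.get_image("top")
TA=np.array(a["world_from_camera"]);TB=np.array(b["world_from_camera"])
for l in("pot","jar","brush_tip"):
    print(l,[[(np.round(r["uv"],1).tolist(),round(r["conf"],2)) for r in manip.pinpoint(c,l)] for c in("scene","top")])
    for c in("scene","top"): print([cv2.boundingRect(r["pixels"].astype(np.uint8)) for r in manip.outline_of(c,l)])
for P in((555,197,91),(555,197,6)): print(proj(a,P),proj(b,P))
E
```

```text
at [543.  -34.7 355.3] R [[0.9574, -0.2886, 0.0021], [-0.2886, -0.9574, 0.0008], [0.0018, -0.0014, -1.0]] F [ 1.2  0.  -0.8] w 20.5 t 23.9
to (553.5, 202.5, 355) shares [ -2.92  -11.508   0.025]
pot [[([399.0, 297.2], 0.69)], [([254.3, 236.6], 0.4)]]
[(378, 257, 47, 54)]
[]
jar [[([321.7, 362.6], 0.97), ([301.1, 284.6], 0.95), ([217.1, 362.4], 0.85), ([410.2, 366.4], 0.63)], [([247.6, 164.9], 0.97), ([343.1, 241.9], 0.94)]]
[(285, 245, 38, 55), (388, 315, 49, 65), (224, 241, 34, 28), (298, 315, 44, 64)]
[(327, 227, 38, 33), (226, 136, 35, 25), (396, 124, 40, 48), (309, 131, 14, 8)]
brush_tip [[([300.1, 240.4], 0.79), ([241.4, 250.0], 0.58), ([319.7, 364.4], 0.56)], [([345.4, 229.0], 0.91)]]
[(288, 212, 29, 37), (224, 241, 35, 28)]
[(333, 218, 29, 26)]
[401.78841832 273.36829413] [248.11255504 231.74669409]
[397.55446472 295.70185089] [252.67305933 237.66094677]
```

apply_moves:
  commands:
    - [1, -0.13, -0.5, 0, 0]
    - [1, -0.22, -0.9, 0, 0]
    - [1, -0.24, -1, 0, 0]
    - [1, -0.25, -1, 0, 0]
    - [1, -0.25, -1, 0, 0]
    - [1, -0.25, -1, 0, 0]
    - [1, -0.25, -1, 0, 0]
    - [1, -0.25, -1, 0, 0]
    - [1, -0.25, -1, 0, 0]
    - [1, -0.25, -1, 0, 0]
    - [1, -0.24, -0.9, 0, 0]
    - [1, -0.21, -0.7, 0, 0]

```text
time: 25.6
ee_pos: [552.6, 193.7, 354.1]
tool_rot: [[0.958, -0.288, -0.0], [-0.288, -0.958, 0.0], [-0.0, -0.0, -1.0]]
wrist_force: [-0.8, 0.6, -1.6]
width: 20.9
gripper_force: 59.2
```

apply_moves:
  commands:
    - [1, -0.12, -0.4, 0, 0]
    - [1, 0, 0, 0, 0]
    - [1, 0, 0, 0, 0]
    - [1, 0, 0, 0, 0]
    - [1, 0, 0, 0, 0]

```text
time: 26.02
ee_pos: [552.7, 199.5, 354.5]
tool_rot: [[0.957, -0.289, 0.0], [-0.289, -0.957, 0.0], [0.0, -0.0, -1.0]]
wrist_force: [0.3, 0.2, -0.6]
width: 20.5
gripper_force: 59.2
```

```bash
python3 - <<'E'
from h import *
need((554,200,355))
a=manip.get_image("scene");b=manip.get_image("top")
A=a["pixels"][170:330,335:465,::-1];B=b["pixels"][180:300,185:315,::-1]
cv2.imwrite("pics/p1.png",np.hstack([cv2.resize(A,(390,480)),cv2.resize(B,(390,480))]))
E
```

```text
at [552.7 199.5 354.5] R [[0.9572, -0.2893, 0.0002], [-0.2893, -0.9572, 0.0001], [0.0002, -0.0001, -1.0]] F [ 0.3  0.2 -0.6] w 20.5 t 26.0167
to (554, 200, 355) shares [ 0.053 -0.044 -0.024]
```

View pics/p1.png

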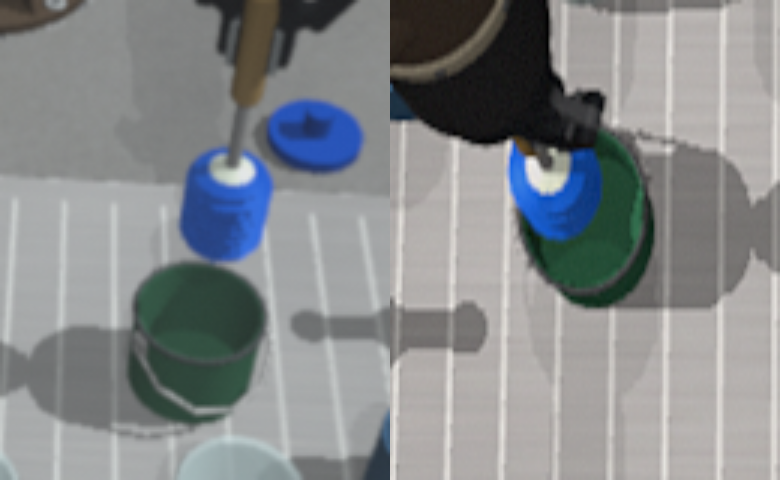

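I've 10 pictures viewed now. The brush hangs over the pot (left panel: pot rim centre at (199,312)), which matches the predicted rim at (555,197). Lowering.

apply_moves:
  commands:
    - [1, 0.05, 0.05, 0.4, 0]
    - [1, 0, 0, 0.8, 0]
    - [1, 0, 0, 0.9, 0]
    - [1, 0, 0, 0.9, 0]
    - [1, 0, 0, 0.9, 0]
    - [1, 0, 0, 0.9, 0]
    - [1, 0, 0, 0.9, 0]
    - [1, 0, 0, 0.9, 0]
    - [1, 0, 0, 0.6, 0]
    - [1, 0, 0, 0.3, 0]
    - [1, 0, 0, 0.2, 0]
    - [1, 0, 0, 0, 0]

```text
time: 27.12
ee_pos: [553.2, 198.6, 199.7]
tool_rot: [[0.957, -0.289, -0.001], [-0.289, -0.957, -0.001], [-0.001, 0.001, -1.0]]
wrist_force: [0.3, 0.4, -0.6]
width: 20.2
gripper_force: 59.2
```

apply_moves:
  commands:
    - [1, 0, 0, 0.15, 0]
    - [1, 0, 0, 0.1, 0]
    - [1, 0, 0, 0, 0]
    - [1, 0, 0, 0, 0]
    - [1, 0, 0, 0, 0]

```text
time: 27.53
ee_pos: [553.7, 199.1, 195.9]
tool_rot: [[0.957, -0.289, 0.001], [-0.289, -0.957, 0.001], [0.001, -0.001, -1.0]]
wrist_force: [0.2, 0.0, -0.7]
width: 20.4
gripper_force: 59.3
```

apply_moves:
  commands:
    - [1, 0, 0, 0.1, 0]
    - [1, 0, 0, 0, 0]
    - [1, 0, 0, 0, 0]
    - [1, 0, 0, 0, 0]
    - [1, 0, 0, 0, 0]

```text
time: 27.95
ee_pos: [553.6, 199.1, 193.5]
tool_rot: [[0.957, -0.289, 0.001], [-0.289, -0.957, 0.0], [0.0, -0.0, -1.0]]
wrist_force: [1.6, 0.7, 0.9]
width: 20.8
gripper_force: 59.4
```

apply_moves:
  commands:
    - [0.75, 0, 0, 0, 0]
    - [0.7, 0, 0, 0, 0]
    - [0.65, 0, 0, 0, 0]
    - [0.6, 0, 0, 0, 0]
    - [0.5, 0, 0, 0, 0]
    - [0.4, 0, 0, 0, 0]
    - [0.3, 0, 0, 0, 0]
    - [0.3, 0, 0, 0, 0]
    - [0.3, 0, 0, -0.3, 0]
    - [0.3, 0, 0, -0.8, 0]
    - [0.3, 0, 0, -1, 0]
    - [0.3, 0, 0, -1, 0]

```text
time: 28.95
ee_pos: [553.2, 198.8, 256.2]
tool_rot: [[0.957, -0.289, -0.001], [-0.289, -0.957, -0.001], [-0.0, 0.001, -1.0]]
wrist_force: [-0.0, 0.1, -0.1]
width: 60.0
gripper_force: 0.0
```

apply_moves:
  commands:
    - [0.3, 0, 0, -1, 0]
    - [0.3, 0, 0, -1, 0]
    - [0.3, 0, 0, -1, 0]
    - [0.3, 0, 0, -1, 0]
    - [0.3, -1, 0, 0, 0]
    - [0.3, -1, 0, 0, 0]
    - [0.3, -1, 0, 0, 0]
    - [0.3, -1, 0, 0, 0]
    - [0.3, -1, 0, 0, 0]
    - [0.3, 0, 0, 0, 0]
    - [0.3, 0, 0, 0, 0]

```text
time: 29.87
ee_pos: [457.1, 228.1, 336.4]
tool_rot: [[0.958, -0.287, 0.001], [-0.287, -0.958, 0.001], [0.001, -0.001, -1.0]]
wrist_force: [1.3, -0.0, 0.2]
width: 59.7
gripper_force: 0.0
```

```bash
python3 - <<'E'
from h import *
np.set_printoptions(precision=1,suppress=True)
need()
a=manip.get_image("scene");b=manip.get_image("top")
TA=np.array(a["world_from_camera"]);TB=np.array(b["world_from_camera"])
for l in("brush_grip","brush_tip","pot","lid_knob","jar","mug","tamper","tong"):
    print(l,[[(np.round(r["uv"],1).tolist(),round(r["conf"],2)) for r in manip.pinpoint(c,l)] for c in("scene","top")])
for P in((554,199,239),(554,199,194),(456,-208,36),(542,-35,6),(555,197,6)): print(P,proj(a,P),proj(b,P))
# handle pixels in scene
h=cv2.cvtColor(a["pixels"],cv2.COLOR_RGB2HSV)[215:262,395:430]
m=(h[:,:,0]>8)&(h[:,:,0]<28)&(h[:,:,1]>60);ys,xs=np.nonzero(m);print(xs.mean()+395,xs.min()+395,xs.max()+395,ys.min()+215,ys.max()+215)
E
```

```text
at [457.1 228.1 336.4] R [[0.9579, -0.287, 0.0012], [-0.287, -0.9579, 0.0012], [0.0008, -0.0015, -1.0]] F [ 1.3 -0.   0.2] w 59.7 t 29.8667
brush_grip [[], [([243.0, 224.1], 0.93), ([415.9, 274.9], 0.22)]]
brush_tip [[([407.5, 361.5], 0.43), ([241.2, 249.3], 0.27)], [([249.4, 236.2], 0.98), ([342.4, 244.2], 0.5), ([188.4, 193.1], 0.16)]]
pot [[([398.7, 295.1], 0.6)], [([252.3, 237.9], 0.72), ([414.0, 275.5], 0.64)]]
lid_knob [[([440.3, 212.5], 0.9), ([408.1, 362.3], 0.68), ([242.4, 248.7], 0.62)], [([195.1, 362.8], 0.9), ([416.8, 275.8], 0.8), ([242.5, 222.0], 0.17)]]
jar [[([409.2, 365.3], 0.86), ([302.2, 285.8], 0.79), ([219.7, 361.4], 0.77), ([320.9, 364.5], 0.68)], [([248.2, 169.5], 0.96), ([324.3, 158.8], 0.77), ([409.7, 158.0], 0.71), ([342.4, 246.4], 0.57)]]
mug [[([472.3, 339.0], 0.8)], [([187.6, 193.4], 0.61)]]
tamper [[([491.8, 279.3], 0.88)], [([344.1, 244.4], 0.73)]]
tong [[([165.8, 281.0], 0.98)], [([488.3, 241.3], 0.83)]]
(554, 199, 239) [411.2 227.8] [237.8 220.1]
(554, 199, 194) [408.4 242.5] [240.9 224. ]
(456, -208, 36) [240.5 249.3] [416.5 276.2]
(542, -35, 6) [304.1 286.4] [345. 243.]
(555, 197, 6) [397.6 295.7] [252.7 237.7]
409.2007042253521 403 416 225 258
```

The brush stands upright in the pot, with its handle at columns 403–416 as predicted. The lid, jar and pot are in place and the robot is clear, so I'll hand in.

```bash
python3 -c "
from workcell import manip
print(manip.finish_job())"
```

```text
the job is handed in; nothing more can be done
None
```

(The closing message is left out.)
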